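# Bolt an opened handheld unit into its repair cradle

## Task

Slide the opened handheld unit gently along the repair cradle, in between the two side guides, until its far end rests against the rubber stop pad; then push the cradle's bolt fully home, across the near end of the unit and into its keeper. The open circuit board is delicate: never press on or grip the unit with more than 10 N, do not shoot the bolt before the unit is in, and leave the other things on the bench where they are.

Things in the scene. Friction and masses are not known exactly. Their poses are not given: they have to be found in the camera images.
- cradle: metal repair cradle fixed to the bench: base plate 12 mm thick, x -190 to +110 mm, y -75 to +75 mm, with a 46 mm wide strip under the bolt out to y = +223 mm. Origin on the bench surface; +x is the sliding direction, away from the robot, to the stop pad; +y is the side of the bolt's tab. Unit home: its origin at x = +15 mm (up to 9 mm more with the pad pressed in), y within 12 mm of 0.
- guides (a point): middle of the mouth between the cradle's two fixed, slippery white plastic side guides, 22 mm above the bench. The guides run from here 107 mm along the cradle's +x, 20 mm tall above the plate; the mouth is about 100 mm wide and narrows within 33 mm to 84 mm.
- unit: opened handheld electronic unit, grey plastic case 140 (x) x 64 (y) x 22 (z) mm, 175 to 325 g, lying on the cradle's base plate with its circuit board face up; origin at the centre of its underside, x along its length, roughly along the cradle's x. At the start it lies 50 to 95 mm short of home.
- pad_face (a point): centre of the face of the rubber stop pad (60 mm wide, 22 mm tall) when unpressed, at the far end of the cradle, 23 mm above the bench. The pad gives on a soft spring (about 0.4 N per mm, 9 mm of travel).
- bolt (a joint): travel of the bolt in m along the cradle's -y: 0 fully drawn, 0.106 fully home; it enters the keeper at about 0.091. It moves with 1.5 N of friction and stays where it is left. The bolt is an 11 mm round steel rod, axis 24 mm above the bench, crossing the plate at cradle x = -69 mm, 8 mm clear of the near end of the unit when that is home.
- bolt_tab (a point): centre of the upright steel tab at the bolt's tail by which it is pushed: 26 mm (cradle x) x 10 mm (cradle y) x 44 mm tall; this point is 46 mm and the tab's top 64 mm above the bench. The tab moves with the bolt along the cradle's -y.
- keeper (a point): mouth of the keeper, the staple that takes the bolt's tip, 24 mm above the bench. Keeper and the bolt's guide staple facing it are fixed on the plate, 30 mm wide along the cradle's x, top 37 mm above the bench, at y = -46 to -68 mm and +46 to +80 mm; the unit slides through the 92 mm gap between them.
- spool: upright spool of solder wire, 64 mm diameter, 54 mm high; bystander, origin at the centre of its underside
- offcut: wooden offcut 120 x 50 x 20 mm lying flat; bystander, origin at the centre of its underside
- driver: screwdriver, 160 mm long, lying; bystander
- screw_tray: small white open tray 90 x 70 x 22 mm; bystander, origin under its centre
- tweezers: red tweezers, 130 mm long, lying; bystander
- mouse: computer mouse 110 x 58 x 34 mm; bystander, origin at the centre of its underside
- remote: black remote control 160 x 45 x 20 mm, lying; bystander, origin at the centre of its underside
Mind the look-alikes: they are no part of the job. What is shaped like the unit but red is not meant.

How it is judged (in metres and radians):
On the way, in this order (a step that is already met when the one before it is completed fails the run):
1. the unit is in the cradle with its far end against the stop pad (x of unit in the frame of cradle above 0.01 m and y of unit in the frame of cradle between -0.012 and 0.012 m and z of unit in the frame of cradle below 0.016 m and angle between unit's own z axis and vertical below 0.1 rad and angle between the x axis of unit and the x axis of cradle, either way round below 0.13 rad), for 0.2 s.
2. the bolt is home in its keeper (value of joint bolt above 0.099 m), for 0.2 s.
At the end, for the whole second after the job is handed in: The unit lies flat on the base plate, still, its far end at the stop pad (within 5 mm of touching, or pressing it in), within 12 mm of the cradle's middle line and 0.13 rad of its direction; the bolt is at least 99 mm along its 106 mm travel, in its keeper (all of step 1 and value of joint bolt above 0.099 m and linear speed of unit below 0.01 m/s).
It fails at once if more than 10 N between the robot and the unit (contact force between any of the fingers, the arm and unit above 10 N).
It fails at once if the bolt is shot (past 30 mm) before the unit is in (value of joint bolt above 0.03 m and x of unit in the frame of cradle below 0.006 m).
It fails at once if a bystander is moved by more than 25 mm (distance of any of spool, offcut, driver, screw_tray, tweezers, mouse, remote from where it was at the start of the episode above 0.025 m).
It also fails if it takes over 46 s, if anything falls off the work surface, if the arm or the gripper's body presses on something with over 40 N, if the wrist force passes 120 N, or if a joint passes its speed limit or range.

## Robot

A 6-joint arm with a two-finger parallel gripper is mounted at the origin on the work surface. World frame = base frame: x ahead of the robot, y to its left, z up, the work surface at z = 0. Lengths are in m, angles in degrees, forces in N, time in s.
With the tool pointing down it reaches from about 0.4 to 0.825 m from the base axis. Payload 7 kg.
Tool frame: the origin (TCP) lies on the centre line of the jaws, within the pads' length; the fingertips stand 22 mm ahead of it and the grasp point (between the pads) lies 3 mm ahead of it; z points along the fingers, y is the line along which they close (so a half turn about z gives the same grasp; the last joint's range is limited). The gripper opens to 88 mm and grips with 3 to 60 N. Pads are 19 mm wide; open, the fingers measure 130 mm over their backs; the gripper's body (78 mm by 193 mm) begins 47 mm behind the grasp point.
Start: joints at [88.127, 20.546, 0.682, 0, -70.136, -16.507], TCP at [0.213, 0.641, 0.249] pointing down, gripper open.
Joint ranges: [-176.03, 176.03], [-82.01, 121.73], [-58.28, 71.71], [-173.87, 95.51], [-174.79, -0.11], [-173.66, 173.66]. Speed limits (degrees/s): [136.94, 136.94, 172.46, 180, 180, 180].

## Interface

Orientations are given as [roll, pitch, yaw] about the fixed x, y, z axes, in that order (R = Rz(yaw) Ry(pitch) Rx(roll)).
In Python, from plant import get_state, cams, r gives the robot as it stands.
- The arm moves only by the tool apply_moves, never from a script. Its argument "targets" is a list of rows, each an object with "dp": the shift along the world's x, y, z in m, a list of three; "yaw": the turn about the world's z in degrees. In form: [{"dp": [x, y, z], "yaw": yaw}, ...]. A call has 1 to 20 rows; each row is the pose to reach, as a shift and turn from the pose commanded when the call began; what a row does not reach only later rows make up. A row lasts 1/12 s, in which the tool goes at most 41.7 mm and 7.16 degrees, less where a joint would pass 70% of its speed; a pose out of reach is approached as far as the arm can. A call with a gripper value outside its range is refused whole. "grip" is the gripper command: -1 is fully open, 1 is shut, values between are in proportion, set as the call begins (left out, the last holds). The fingers move at their own pace and stop on an object; "squeeze" is the grip in N (left out, the last holds). Time passes only in rows, so rows that repeat a pose let the fingers close. It gives the time, the measured TCP pose, the force, the opening and the grip force at its end, in the units of the state.
- get_state(): the state, without advancing time (a new reading comes with each control period).
- cams.capture(name): name is "scene" or "top" or "wrist"; returns a dict with "image" (480x640x3 uint8, red, green, blue), "range_z" (480x640 float32, m along the optical axis (not along the pixel's ray), 0 where there is no reading), "fx", "fy", "cx", "cy" (pixels), "R" (3x3) and "t" (3): a world point X has camera coordinates R X + t; the wrist camera has in their place "T_tool_cam" (4x4, takes a point from camera to tool coordinates, whose origin is the TCP and whose axes are the flange's). Camera axes: x right, y down, z forward; pixel columns grow to the right and rows downward; lengths in m; the calibration is good to about 2 mm. A picture is of the moment at which its call begins: read the wrist's pose just before it.
- r.close_job(): hands the job in; it is judged then, once.
The state is a dict: "time_s": time; "joints": joint angles; "qd": joint speeds; "joint_torque": joint torques, N m; "tcp_pos": TCP position; "eef_rot": TCP orientation; "contact_force": force on the tool from outside, world axes, zero at the start; "moment": the same for the moment, N m; "gripper_width": finger opening in m; "gripper_force": force on a finger pad.
Only numpy, scipy, OpenCV 4.12 (cv2) and the standard library are available. Lean on these libraries where they do the work, as an engineer would, in place of code of your own. Each camera call takes 0.05 s, during which the arm holds its last target. There are 200 camera calls.

## Working session

There is one attempt and no reset: what is moved stays moved. The work goes in short steps, Python scripts to look and compute and a tool call to move; the robot and the scene stay as the last step left them, time stands still between calls to the robot, and variables do not carry over. Pictures are saved under pics/ and viewed, at most 10 in all, crops included, and the job is handed in when it is done.

Besides the shell and the picture viewer there is one more tool, called after ">>>" as name(argument=value, ...), one argument or row to a line, values as JSON. apply_moves: Moves the arm, as the interface text tells. Its arguments: {"type":"object","properties":{"targets":{"type":"array","items":{"type":"object","properties":{"dp":{"type":"array","items":{"type":"number"}},"yaw":{"type":"number"}}}},"grip":{"type":"number"},"squeeze":{"type":"number"}},"required":["targets"]}

```bash
mkdir -p pics; cat > h.py <<'E'
import numpy as np, cv2
from plant import get_state, cams, r
def cap(n):
    c=cams.capture(n); np.savez('%s.npz'%n,**{k:np.array(v) for k,v in c.items()}); return c
def load(n): return dict(np.load('%s.npz'%n))
def ray(c,u,v,z):
    d=c['R'].T@np.array([(u-c['cx'])/c['fx'],(v-c['cy'])/c['fy'],1.]); o=-c['R'].T@c['t']
    return o+d*(z-o[2])/d[2]
def rp(c,u,v):
    z=c['range_z'][int(v),int(u)]
    return c['R'].T@(np.array([(u-c['cx'])/c['fx']*z,(v-c['cy'])/c['fy']*z,z])-c['t'])
def save(n,im): cv2.imwrite('pics/'+n,im[:,:,::-1])
E
python3 - <<'E'
from h import *
for n in('top','scene'):
    c=cap(n); save(n+'1.png',c['image']); print(n,-c['R'].T@c['t'],c['fx'])
print(get_state())
E
```

```text
top [ 0.43102514 -0.08851814  1.03653984] 487.71319213402296
scene [1.17101307 0.04132334 0.89755273] 500.44189506923453
{'time_s': 0.1, 'joints': array([ 8.81263054e+01,  2.05875654e+01,  6.38427983e-01, -1.91834541e-02,
       -7.01373597e+01, -1.65077076e+01]), 'qd': array([ 0.06146721, -0.09826813,  0.07483953, -0.04220262, -0.0602064 ,
       -0.13080932]), 'joint_torque': array([-1.18322569e-03, -5.84160841e+01,  2.93751955e+01,  7.01562926e+00,
        1.01806229e-02, -5.27700149e-05]), 'tcp_pos': array([0.21273232, 0.64015511, 0.24770465]), 'eef_rot': array([ 1.79911943e+02, -7.28884243e-03, -1.83879281e+01]), 'contact_force': array([-0.44093622,  0.75439987, -0.04997841]), 'moment': array([0.00269432, 0.00883253, 0.00939871]), 'gripper_force': 0.0, 'gripper_width': 0.08753726645081922}
```

View pics/top1.png

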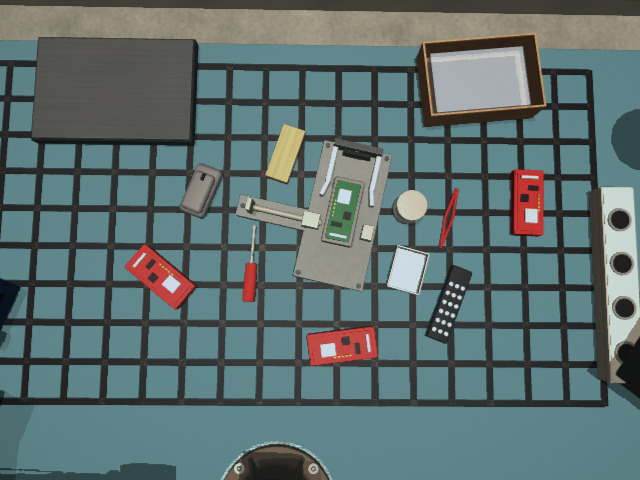

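View pics/scene1.png

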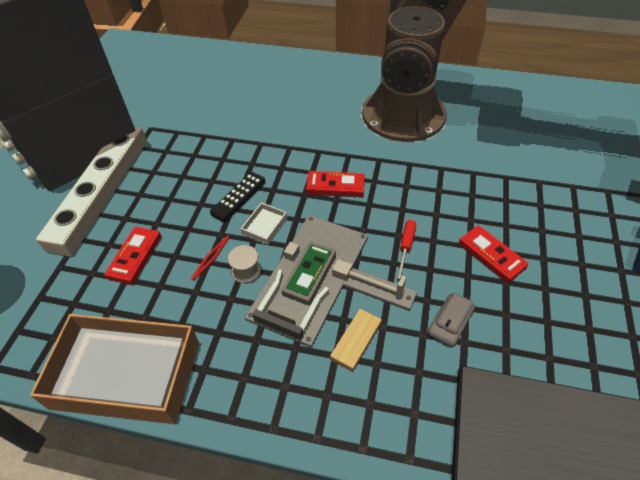

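```bash
cat > m.py <<'E'
from h import *
def pts(c):
    v,u=np.mgrid[:480,:640]; z=c['range_z']
    P=np.stack([(u-c['cx'])/c['fx']*z,(v-c['cy'])/c['fy']*z,z],-1)-c['t']
    W=P@c['R']; W[z==0]=np.nan; return W
def green(c):
    h=cv2.cvtColor(c['image'],cv2.COLOR_RGB2HSV)
    m=cv2.inRange(h,(45,90,40),(80,255,255)); m=cv2.morphologyEx(m,cv2.MORPH_CLOSE,np.ones((9,9)))
    k=max(cv2.findContours(m,0,1)[0],key=cv2.contourArea); return k
E
python3 - <<'E'
from m import *
for n in('top','scene'):
    c=load(n); W=pts(c); k=green(c); rc=cv2.minAreaRect(k); b=cv2.boxPoints(rc)
    m=np.zeros((480,640),np.uint8); cv2.drawContours(m,[k],-1,1,-1)
    zg=np.nanmedian(W[m>0][:,2]); print(n,'green px',rc,'z',zg)
    B=np.array([ray(c,*p,zg) for p in b]); print(B.round(4).tolist(), B.mean(0).round(4))
    Z=W[...,2]; X=W[...,0];Y=W[...,1]
    roi=(np.hypot(X-B[:,0].mean(),Y-B[:,1].mean())<.25)
    print('bench z',np.nanmedian(Z[roi&(abs(Z)<.008)]))
    for lo,hi,nm in((.007,.017,'plate'),(.0275,.04,'mid'),(.04,.075,'high')):
        mm=(roi&(Z>lo)&(Z<hi)).astype(np.uint8); 
        if nm=='plate': mm=(roi&(Z>.007)&(Z<.08)).astype(np.uint8); mm=cv2.morphologyEx(mm,cv2.MORPH_OPEN,np.ones((27,27)))
        for q in cv2.findContours(mm,0,1)[0]:
            if cv2.contourArea(q)<15: continue
            M=np.zeros((480,640),np.uint8); cv2.drawContours(M,[q],-1,1,-1); M=(M>0)&(mm>0)
            z=np.nanmedian(Z[M]); rr=cv2.minAreaRect(np.array([ray(c,*p,z)[:2]*1000 for p in q[:,0]],np.float32))
            print(nm,'px',np.round(cv2.minAreaRect(q)[0]),'mm',np.round(rr[0],1),np.round(rr[1],1),round(rr[2],1),'z',round(z,4))
c=load('top'); save('crop1.png',cv2.resize(c['image'][130:300,225:415],None,fx=4,fy=3.5*4/3.5,interpolation=2)[:600,:760] if 0 else cv2.resize(c['image'][130:300,225:415],None,fx=3.5,fy=3.5,interpolation=2))
E
```

```text
top green px ((342.7021484375, 210.87002563476562), (23.409748077392578, 58.163238525390625), 12.26477336883545) z 0.03519625344053659
[[0.5374, -0.094, 0.0352], [0.6571, -0.1188, 0.0352], [0.647, -0.1666, 0.0352], [0.5275, -0.1413, 0.0352]] [ 0.5922 -0.1302  0.0352]
bench z 0.0002565674967113362
plate px [340. 248.] mm [ 516.4 -124.8] [63.4 86.7] 0.5 z 0.013
plate px [340. 198.] mm [ 620.2 -124.5] [65.6 58.6] 0.5 z 0.0345
mid px [367. 232.] mm [ 547.9 -179.8] [22.4 30.8] 77.6 z 0.0368
mid px [299. 217.] mm [578.2 -39. ] [93.9 31.1] 79.2 z 0.0356
mid px [264. 209.] mm [595.3  33.8] [53.6 26. ] 77.5 z 0.0294
mid px [342. 211.] mm [ 591.9 -129.6] [ 63.7 139.9] 78.3 z 0.0347
mid px [352. 173.] mm [ 674.  -148.9] [115.5 118.6] 78.0 z 0.0325
high px [249. 204.] mm [600.   61.1] [13.7 28.2] 77.6 z 0.0628
high px [411. 205.] mm [ 602.6 -269.1] [61.6 62.3] 89.7 z 0.0537
high px [358. 146.] mm [ 727.6 -161.2] [103.   15.2] 77.6 z 0.0421
scene green px ((308.8384704589844, 269.4076843261719), (22.20221710205078, 52.96282958984375), 29.744882583618164) z 0.03490268759290519
[[0.6501, -0.1665, 0
[... 290 characters left out ...]
3. 248.] mm [516.1 -96.6] [72.3 94.9] 11.6 z 0.0126
mid px [280. 317.] mm [ 720.7 -159.4] [60.7 12. ] 77.4 z 0.0357
mid px [296. 318.] mm [ 709.9 -126.5] [ 80.2 161.9] 36.5 z 0.0318
mid px [271. 290.] mm [ 660.2 -195.7] [ 15.3 102.9] 81.5 z 0.0312
mid px [246. 269.] mm [ 623.2 -262. ] [15.8 43.1] 29.1 z 0.0315
mid px [368. 277.] mm [590.5  -9. ] [154.2  35.8] 78.5 z 0.0344
mid px [291. 249.] mm [ 555.2 -180.7] [25.1 35.7] 76.3 z 0.0361
mid px [308. 270.] mm [ 599.4 -130.3] [ 64.9 142.3] 78.2 z 0.0343
high px [277. 321.] mm [ 733.  -162.8] [103.9  15.4] 77.5 z 0.0419
high px [401. 283.] mm [611.   61.1] [11.8 38.5] 82.0 z 0.0615
high px [242. 258.] mm [ 608.6 -270.7] [65.2 60.9] 17.0 z 0.0534
```

View pics/crop1.png

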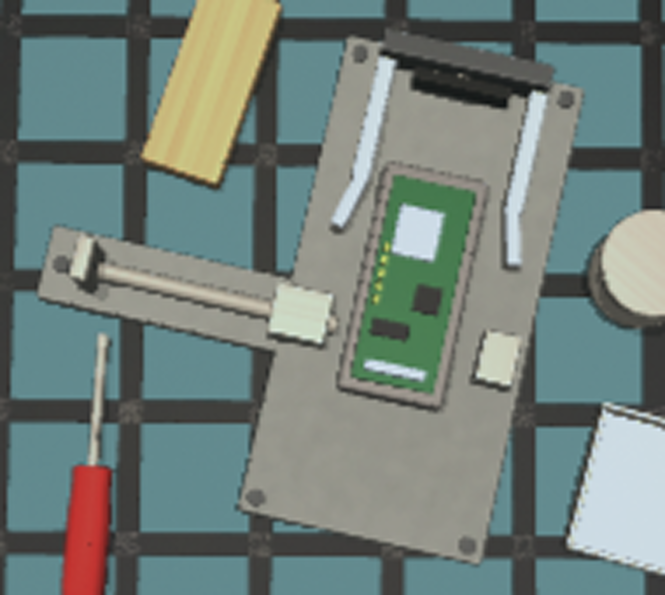

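Candidates in the top view: the unit at (343,211), grey case with a green board, lying on the cradle. The red look-alikes are at (160,275), (342,345) and (527,202), loose on the bench. The crop confirms the grey one at crop (413,285), between the staples and pointing into the white guides. The bolt tab is at crop (85,258), with the bolt drawn. The cradle yaw is about -12.4° and its origin about (0.6275, -0.139). The unit is at cradle x of about -37 mm, y of about +1.5 mm.

>>> apply_moves(
  targets=[
    {"dp": [0.227, -0.391, -0.04], "yaw": 6},
    {"dp": [0.227, -0.391, -0.04], "yaw": 6},
    {"dp": [0.227, -0.391, -0.04], "yaw": 6},
    {"dp": [0.227, -0.391, -0.04], "yaw": 6},
    {"dp": [0.227, -0.391, -0.04], "yaw": 6},
    {"dp": [0.227, -0.391, -0.04], "yaw": 6},
    {"dp": [0.227, -0.391, -0.04], "yaw": 6},
    {"dp": [0.227, -0.391, -0.04], "yaw": 6},
    {"dp": [0.227, -0.391, -0.04], "yaw": 6},
    {"dp": [0.227, -0.391, -0.04], "yaw": 6},
    {"dp": [0.278, -0.748, -0.1], "yaw": 6},
    {"dp": [0.278, -0.748, -0.1], "yaw": 6},
    {"dp": [0.278, -0.748, -0.1], "yaw": 6},
    {"dp": [0.278, -0.748, -0.1], "yaw": 6},
    {"dp": [0.278, -0.748, -0.1], "yaw": 6},
    {"dp": [0.278, -0.748, -0.1], "yaw": 6},
    {"dp": [0.278, -0.748, -0.1], "yaw": 6},
    {"dp": [0.278, -0.748, -0.1], "yaw": 6},
    {"dp": [0.278, -0.748, -0.1], "yaw": 6},
    {"dp": [0.278, -0.748, -0.1], "yaw": 6},
  ],
  grip=1,
  squeeze=5,
)

```text
time_s: 1.77
tcp_pos: [0.4904, -0.1106, 0.1477]
eef_rot: [180.0, 0.1, -12.5]
contact_force: [0.1, 0.1, -0.1]
gripper_width: 0.0004
gripper_force: 0.0
```

```bash
cat > w.py <<'E'
from m import *
from scipy.spatial.transform import Rotation as Ro
def wcap():
    s=get_state(); c=cams.capture('wrist'); R=Ro.from_euler('xyz',s['eef_rot'],degrees=True).as_matrix()
    T=np.eye(4);T[:3,:3]=R;T[:3,3]=s['tcp_pos']; M=np.linalg.inv(T@np.array(c['T_tool_cam'])); c['R']=M[:3,:3];c['t']=M[:3,3]; return s,c
O=np.array([.6275,-.1389]); a=np.radians(-12.4); E=np.array([[np.cos(a),np.sin(a)],[-np.sin(a),np.cos(a)]])
def cr(p): return E@(np.asarray(p)[:2]-O)*1000
E
python3 - <<'E'
from w import *
s,c=wcap(); save('w1.png',c['image']); print(s['tcp_pos'],cr(s['tcp_pos']),-c['R'].T@c['t'])
W=pts(c); k=green(c); m=np.zeros((480,640),np.uint8); cv2.drawContours(m,[k],-1,1,-1)
z=np.nanmedian(W[m>0][:,2]); print(cv2.boundingRect(k),z)
C=(W[...,:2]-O)@E.T*1000
g=(abs(W[...,2]-z)<.006)&(abs(C[...,1])<43)&(C[...,0]>-125)&(C[...,0]<45)
print('unit cradle x',np.percentile(C[g][:,0],[1,5,50,99]),'y',np.percentile(C[g][:,1],[1,50,99]))
E
```

```text
[ 0.49037463 -0.11057092  0.14767748] [-140.00980301   -1.77742989] [ 0.56311218 -0.12694961  0.2827724 ]
(270, 0, 90, 181) 0.0339230163006289
unit cradle x [-102.63321444  -97.48731929  -45.37366435    1.84281164] y [-30.81555314   0.37362998  31.57028106]
```

View pics/w1.png

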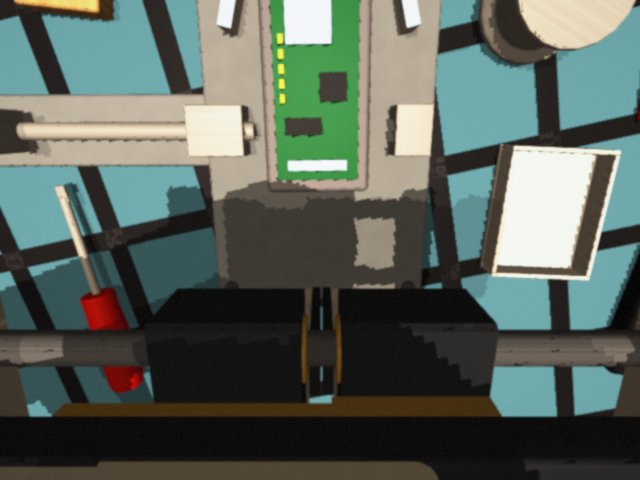

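The wrist view shows the unit's near end at row ~188, square to the cradle and centred in the staple gap (columns 250–395). The bolt is drawn, with its tip at (255,131). Next I descend behind the unit.

>>> apply_moves(
  targets=[
    {"dp": [0, 0, -0.04]},
    {"dp": [0, 0, -0.08]},
    {"dp": [0, 0, -0.095]},
    {"dp": [0, 0, -0.102]},
    {"dp": [0, 0, -0.107]},
    {"dp": [0, 0, -0.107]},
    {"dp": [0, 0, -0.107]},
  ],
)

```text
$.targets[0]: bad value
```

>>> apply_moves(
  targets=[
    {"dp": [0, 0, -0.04], "yaw": 0},
    {"dp": [0, 0, -0.08], "yaw": 0},
    {"dp": [0, 0, -0.095], "yaw": 0},
    {"dp": [0, 0, -0.102], "yaw": 0},
    {"dp": [0, 0, -0.107], "yaw": 0},
    {"dp": [0, 0, -0.107], "yaw": 0},
    {"dp": [0, 0, -0.107], "yaw": 0},
  ],
)

```text
time_s: 2.4
tcp_pos: [0.4917, -0.1072, 0.0425]
eef_rot: [-180.0, -0.1, -12.3]
contact_force: [0.5, -0.5, 0.6]
gripper_width: 0.0003
gripper_force: 0.0
```

>>> apply_moves(
  targets=[
    {"dp": [0.0039, -0.0018, 0], "yaw": 0},
    {"dp": [0.0078, -0.0027, 0], "yaw": 0},
    {"dp": [0.0117, -0.0036, 0], "yaw": 0},
    {"dp": [0.0137, -0.004, 0], "yaw": 0},
    {"dp": [0.0156, -0.0044, 0], "yaw": 0},
    {"dp": [0.0176, -0.0049, 0], "yaw": 0},
    {"dp": [0.0195, -0.0053, 0], "yaw": 0},
    {"dp": [0.0215, -0.0057, 0], "yaw": 0},
    {"dp": [0.0234, -0.0062, 0], "yaw": 0},
    {"dp": [0.0254, -0.0066, 0], "yaw": 0},
    {"dp": [0.0273, -0.007, 0], "yaw": 0},
    {"dp": [0.0293, -0.0074, 0], "yaw": 0},
    {"dp": [0.0313, -0.0079, 0], "yaw": 0},
    {"dp": [0.0332, -0.0083, 0], "yaw": 0},
    {"dp": [0.0352, -0.0087, 0], "yaw": 0},
    {"dp": [0.0371, -0.0092, 0], "yaw": 0},
    {"dp": [0.0391, -0.0096, 0], "yaw": 0},
  ],
)

```text
time_s: 3.82
tcp_pos: [0.5301, -0.1171, 0.0415]
eef_rot: [180.0, 0.0, -12.4]
contact_force: [-0.9, 0.1, -0.4]
gripper_width: 0.0008
gripper_force: 0.6
```

```bash
cat > look.py <<'E'
from w import *
import sys
s=get_state();print('tcp',cr(s['tcp_pos']).round(1),s['contact_force'].round(2))
c=cap('top'); W=pts(c); C=(W[...,:2]-O)@E.T*1000
g=(abs(W[...,2]-.0345)<.004)&(abs(C[...,1])<40)&(C[...,0]>-125)&(C[...,0]<95)
k=green(c);rc=cv2.minAreaRect(np.array([cr(ray(c,*p,.035)) for p in k[:,0]],np.float32)); print('green cradle',np.round(rc,1) if 0 else rc)
if len(sys.argv)>1: save(sys.argv[1],cv2.resize(c['image'][130:300,225:415],None,fx=3.5,fy=3.5,interpolation=2))
E
python3 look.py t2.png
```

```text
tcp [-99.8   0.4] [-0.92  0.1  -0.38]Traceback (most recent call last):
  File "look.py", line 6, in <module>
    k=green(c);rc=cv2.minAreaRect(np.array([cr(ray(c,*p,.035)) for p in k[:,0]],np.float32)); print('green cradle',np.round(rc,1) if 0 else rc)
  File "m.py", line 9, in green
    k=max(cv2.findContours(m,0,1)[0],key=cv2.contourArea); return k
ValueError: max() iterable argument is empty
```

```bash
cat > look.py <<'E'
from w import *
import sys
def g2(c,nm):
    k=green(c);rc=cv2.minAreaRect(np.array([cr(ray(c,*p,.0348)) for p in k[:,0]],np.float32)); print(nm,[np.round(q,1).tolist() for q in rc])
s,c=wcap();print('tcp',cr(s['tcp_pos']).round(1),s['contact_force'].round(2))
if len(sys.argv)>1: save(sys.argv[1],c['image'])
try: g2(c,'wrist')
except Exception as e: print(e)
g2(load('scene'),'scene0') ; g2(cap('scene'),'scene now')
E
python3 look.py w2.png
```

```text
tcp [-99.3   0.4] [ 0.3  -0.57 -0.31]
wrist [[-33.2, 0.1], [49.9, 94.5], 89.9]
scene0 [[-31.3, 1.1], [120.9, 48.6], 0.6]
scene now [[-15.6, 0.3], [48.6, 120.8], 89.9]
```

View pics/w2.png

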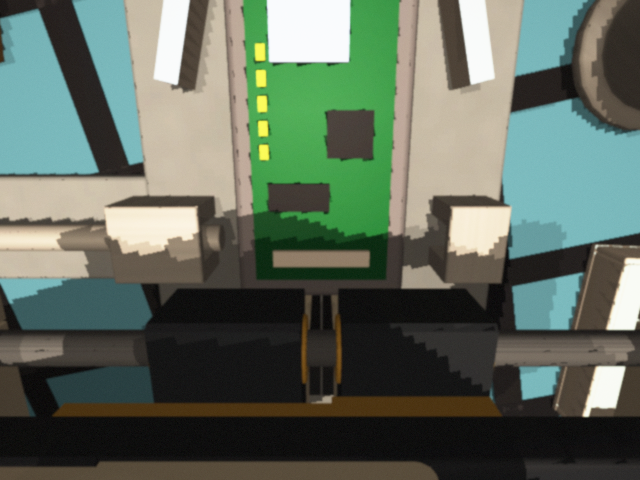

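The wrist view shows the unit square between the staples, with the fingers behind its near end (row ~280). The scene camera puts the unit's travel at 15.7 mm so far.

>>> apply_moves(
  targets=[
    {"dp": [0.002, -0.0004, 0], "yaw": 0},
    {"dp": [0.0039, -0.0009, 0], "yaw": 0},
    {"dp": [0.0059, -0.0013, 0], "yaw": 0},
    {"dp": [0.0078, -0.0017, 0], "yaw": 0},
    {"dp": [0.0098, -0.0021, 0], "yaw": 0},
    {"dp": [0.0117, -0.0026, 0], "yaw": 0},
    {"dp": [0.0137, -0.003, 0], "yaw": 0},
    {"dp": [0.0156, -0.0034, 0], "yaw": 0},
    {"dp": [0.0176, -0.0039, 0], "yaw": 0},
    {"dp": [0.0195, -0.0043, 0], "yaw": 0},
    {"dp": [0.0215, -0.0047, 0], "yaw": 0},
    {"dp": [0.0234, -0.0052, 0], "yaw": 0},
    {"dp": [0.0254, -0.0056, 0], "yaw": 0},
    {"dp": [0.0273, -0.006, 0], "yaw": 0},
    {"dp": [0.0293, -0.0064, 0], "yaw": 0},
  ],
)

```text
time_s: 5.22
tcp_pos: [0.5594, -0.1235, 0.0416]
eef_rot: [180.0, 0.0, -12.4]
contact_force: [-4.2, 0.1, 3.7]
gripper_width: 0.0004
gripper_force: 1.9
```

```bash
python3 look.py w3.png
```

```text
tcp [-69.8   0.4] [-4.16  0.07  3.73]
wrist [[-1.2, 0.1], [49.9, 89.7], 89.9]
scene0 [[-15.6, 0.3], [48.6, 120.8], 89.9]
scene now [[14.3, 0.3], [48.6, 120.8], 89.9]
```

```bash
python3 -c "
from w import *
s=get_state();print(s['contact_force'],s['moment'],s['gripper_force'],s['tcp_pos'])
c=load('scene');save('s3.png',cv2.resize(c['image'][200:340,230:430],None,fx=4,fy=4,interpolation=2))"
```

```text
[-1.34747344 -0.31117327  0.50012733] [-0.14733726  0.29920702  0.00424778] 0.39604672805580776 [ 0.56000518 -0.12352882  0.04154438]
```

View pics/s3.png

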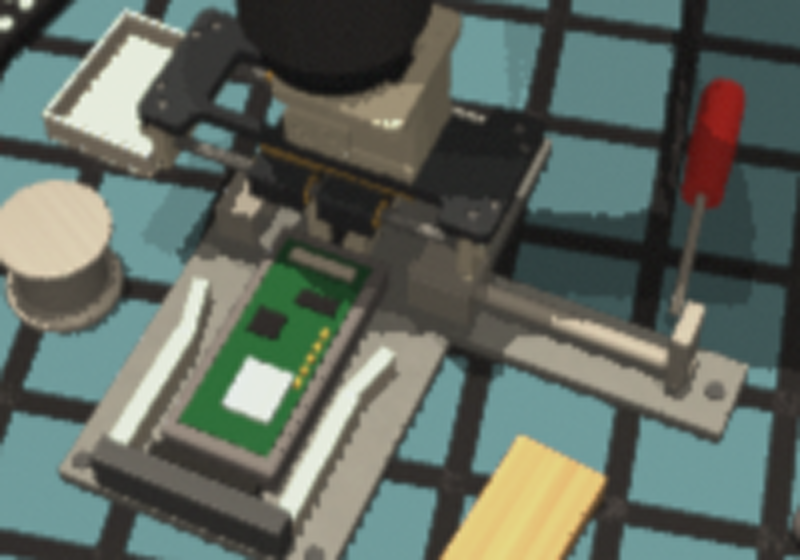

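View pics/w3.png

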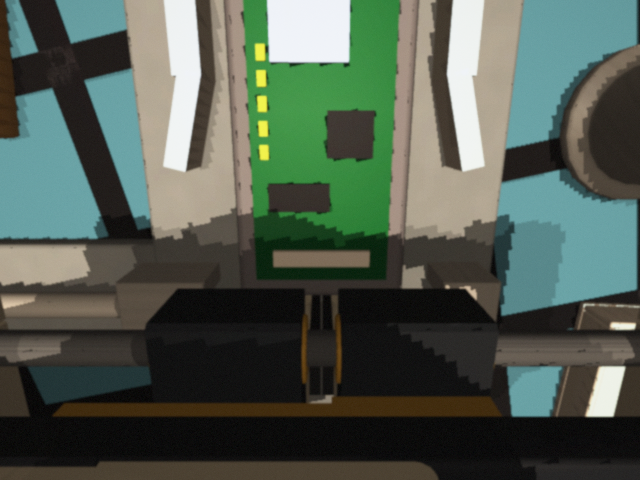

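The unit is straight and inside the guides, with no contact at the sides. The force was a transient and has settled to 1.3 N. I'll make the last few millimetres at slow speed.

>>> apply_moves(
  targets=[
    {"dp": [0.0005, -0.0001, 0], "yaw": 0},
    {"dp": [0.001, -0.0002, 0], "yaw": 0},
    {"dp": [0.0015, -0.0003, 0], "yaw": 0},
    {"dp": [0.002, -0.0004, 0], "yaw": 0},
    {"dp": [0.0025, -0.0005, 0], "yaw": 0},
    {"dp": [0.003, -0.0006, 0], "yaw": 0},
    {"dp": [0.0035, -0.0008, 0], "yaw": 0},
    {"dp": [0.004, -0.0009, 0], "yaw": 0},
    {"dp": [0.0045, -0.001, 0], "yaw": 0},
    {"dp": [0.005, -0.0011, 0], "yaw": 0},
    {"dp": [0.0055, -0.0012, 0], "yaw": 0},
    {"dp": [0.006, -0.0013, 0], "yaw": 0},
    {"dp": [0.0064, -0.0014, 0], "yaw": 0},
    {"dp": [0.0068, -0.0015, 0], "yaw": 0},
    {"dp": [0.0068, -0.0015, 0], "yaw": 0},
    {"dp": [0.0068, -0.0015, 0], "yaw": 0},
    {"dp": [0.0068, -0.0015, 0], "yaw": 0},
  ],
)

```text
time_s: 6.73
tcp_pos: [0.5661, -0.125, 0.0415]
eef_rot: [180.0, -0.0, -12.4]
contact_force: [-0.8, -0.5, -1.0]
gripper_width: 0.0006
gripper_force: 0.6
```

```bash
python3 look.py;python3 -c "
from w import *
c=load('scene');save('s4.png',cv2.resize(c['image'][260:340,240:340],None,fx=7,fy=7,interpolation=2))"
```

```text
tcp [-62.9   0.4] [-0.76 -0.48 -0.98]
wrist [[3.2, 0.1], [49.9, 94.5], 90.0]
scene0 [[14.3, 0.3], [48.6, 120.8], 89.9]
scene now [[20.3, 0.3], [48.6, 121.4], 89.9]
```

View pics/s4.png

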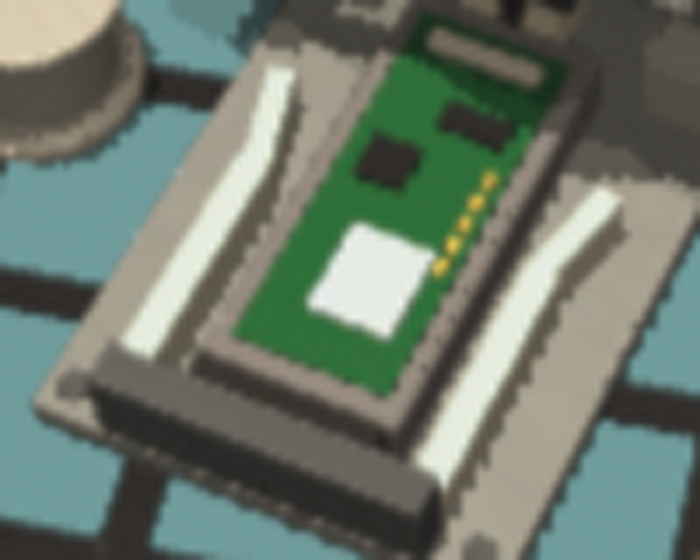

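>>> apply_moves(
  targets=[
    {"dp": [0.0005, -0.0001, 0], "yaw": 0},
    {"dp": [0.001, -0.0002, 0], "yaw": 0},
    {"dp": [0.0015, -0.0003, 0], "yaw": 0},
    {"dp": [0.002, -0.0004, 0], "yaw": 0},
    {"dp": [0.0025, -0.0005, 0], "yaw": 0},
    {"dp": [0.003, -0.0006, 0], "yaw": 0},
    {"dp": [0.003, -0.0006, 0], "yaw": 0},
    {"dp": [0.003, -0.0006, 0], "yaw": 0},
    {"dp": [0.003, -0.0006, 0], "yaw": 0},
  ],
)

```text
time_s: 7.58
tcp_pos: [0.5688, -0.1256, 0.0415]
eef_rot: [180.0, 0.0, -12.4]
contact_force: [-5.3, 0.4, 3.4]
gripper_width: 0.0002
gripper_force: 2.3
```

```bash
python3 look.py; python3 - <<'E'
from w import *
F=[]
for i in range(12):
    s,c=wcap(); F.append(s['contact_force'])
print(np.mean(F,0),np.std(F,0))
c=load('scene'); W=pts(c); C=(W[...,:2]-O)@E.T*1000
for y in(-15,0,15):
    g=(abs(C[...,1]-y)<4)&(C[...,0]>70)&(C[...,0]<112); o=np.argsort(C[g][:,0]); print(y,[(round(a),round(b*1000)) for a,b in zip(C[g][o,0],W[g][o,2])][::3])
E
```

```text
tcp [-60.2   0.4] [-5.34  0.43  3.45]
wrist [[6.0, 0.1], [49.9, 94.5], 89.9]
scene0 [[20.3, 0.3], [48.6, 121.4], 89.9]
scene now [[23.2, 0.3], [48.6, 121.0], 89.9]
[-3.89687348  0.32187358  1.50794604] [0.72386067 0.31480988 0.597186  ]
-15 [(71, 34), (73, 34), (75, 34), (76, 32), (78, 33), (80, 35), (82, 35), (83, 36), (84, 33), (86, 35), (87, 34), (90, 32), (91, 35), (94, 35), (95, 34), (101, 42), (103, 43), (105, 42), (105, 39), (107, 41), (110, 46), (111, 42)]
0 [(70, 34), (73, 35), (74, 36), (77, 36), (78, 37), (80, 38), (81, 35), (83, 36), (84, 35), (86, 35), (87, 34), (89, 35), (90, 33), (93, 34), (95, 37), (97, 37), (100, 39), (102, 41), (103, 41), (105, 42), (107, 42), (109, 43), (109, 42), (112, 41)]
15 [(71, 35), (73, 34), (74, 33), (76, 36), (77, 37), (78, 33), (81, 35), (82, 36), (84, 31), (85, 36), (88, 34), (88, 32), (90, 31), (92, 35), (94, 36), (96, 35), (98, 39), (102, 42), (103, 42), (104, 41), (106, 42), (108, 43), (110, 43), (111, 42)]
```

The sustained force is about 4 N and rising with displacement, so the pad is being pressed. The unit estimates at x of about 17–20 mm, straight. Next I back off, lift, and go over beyond the bolt tab.

>>> apply_moves(
  targets=[
    {"dp": [-0.001, 0.0002, 0], "yaw": 0},
    {"dp": [-0.003, 0.0007, 0], "yaw": 0},
    {"dp": [-0.006, 0.0013, 0], "yaw": 0},
    {"dp": [-0.0117, 0.0026, 0], "yaw": 0},
    {"dp": [-0.0117, 0.0026, 0.02], "yaw": 0},
    {"dp": [-0.0117, 0.0026, 0.05], "yaw": 0},
    {"dp": [-0.0117, 0.0026, 0.085], "yaw": 0},
    {"dp": [-0.005, 0.02, 0.1], "yaw": 0},
    {"dp": [0.004, 0.055, 0.1], "yaw": 0},
    {"dp": [0.012, 0.09, 0.1], "yaw": 0},
    {"dp": [0.02, 0.125, 0.1], "yaw": 0},
    {"dp": [0.028, 0.16, 0.1], "yaw": 0},
    {"dp": [0.035, 0.195, 0.1], "yaw": 0},
    {"dp": [0.041, 0.2185, 0.1], "yaw": 0},
    {"dp": [0.041, 0.2285, 0.1], "yaw": 0},
    {"dp": [0.041, 0.2285, 0.1], "yaw": 0},
    {"dp": [0.041, 0.2285, 0.1], "yaw": 0},
  ],
)

```text
time_s: 9.7
tcp_pos: [0.6096, 0.1032, 0.1414]
eef_rot: [180.0, 0.0, -12.3]
contact_force: [0.1, -0.2, 0.3]
gripper_width: 0.0007
gripper_force: 0.0
```

```bash
python3 look.py; python3 - <<'E'
from w import *
s,c=wcap(); save('w5.png',c['image']); W=pts(c); C=(W[...,:2]-O)@E.T*1000
g=(W[...,2]>.055)&(W[...,2]<.075)&(abs(C[...,0]+69)<40)&(C[...,1]>150)&(C[...,1]<215)
print('tab',np.percentile(C[g],[3,97],axis=0) if g.any() else 0,g.sum(),np.nanmedian(W[g][:,2]))
c=cap('top'); k=green(c); print('top green',cv2.minAreaRect(np.array([cr(ray(c,*p,.0348)) for p in k[:,0]],np.float32)))
W=pts(c);C=(W[...,:2]-O)@E.T*1000
g=(abs(W[...,2]-.0345)<.004)&(abs(C[...,1])<29)&(C[...,0]>-80)&(C[...,0]<95);print(np.percentile(C[g][:,0],[0,1,2]))
E
```

```text
tcp [-69.5 232.6] [ 0.15 -0.2   0.3 ]
max() iterable argument is empty
scene0 [[23.2, 0.3], [48.6, 121.0], 89.9]
scene now [[23.3, 0.3], [48.6, 121.5], 89.9]
tab [[-78.4714564  186.30626815]
 [-54.2551721  195.68997027]] 849 0.06272908942798902
top green ((18.816802978515625, -0.13117027282714844), (48.327693939208984, 121.88800048828125), 89.69621276855469)
[-51.06475328 -49.70623279 -47.98808279]
```

View pics/w5.png

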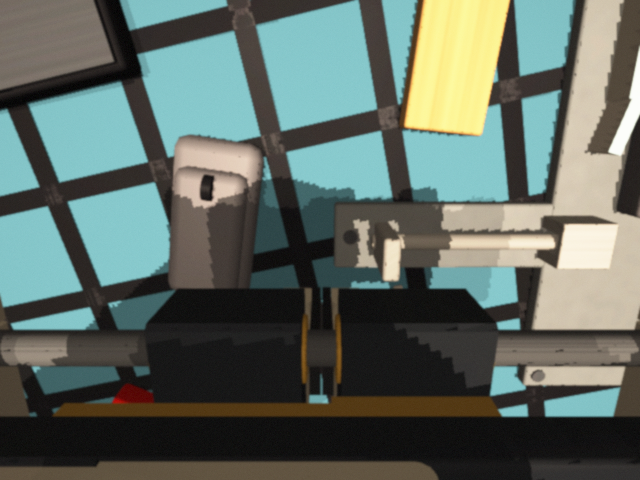

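Tab found at cradle x -78..-54 mm, y 186..196 mm, z 63 mm, as expected. In the image it is at (390,255), just ahead and to the right of the fingers. The unit stays at x of about +19 mm, y of about 0. Descend and push along cradle -y.

>>> apply_moves(
  targets=[
    {"dp": [0, 0, -0.03], "yaw": 0},
    {"dp": [0, 0, -0.06], "yaw": 0},
    {"dp": [0, 0, -0.078], "yaw": 0},
    {"dp": [0, 0, -0.085], "yaw": 0},
    {"dp": [0, 0, -0.085], "yaw": 0},
    {"dp": [-0.0009, -0.0039, -0.085], "yaw": 0},
    {"dp": [-0.0017, -0.0078, -0.085], "yaw": 0},
    {"dp": [-0.0026, -0.0117, -0.085], "yaw": 0},
    {"dp": [-0.0034, -0.0156, -0.085], "yaw": 0},
    {"dp": [-0.0043, -0.0195, -0.085], "yaw": 0},
    {"dp": [-0.0052, -0.0234, -0.085], "yaw": 0},
    {"dp": [-0.006, -0.0273, -0.085], "yaw": 0},
    {"dp": [-0.0069, -0.0313, -0.085], "yaw": 0},
    {"dp": [-0.0077, -0.0352, -0.085], "yaw": 0},
    {"dp": [-0.0086, -0.0391, -0.085], "yaw": 0},
  ],
)

```text
time_s: 11.15
tcp_pos: [0.6017, 0.0636, 0.0567]
eef_rot: [-180.0, -0.0, -12.4]
contact_force: [0.5, 1.2, 1.9]
gripper_width: 0.0002
gripper_force: 1.0
```

```bash
cat > lb.py <<'E'
from w import *
s=get_state(); print('tcp',cr(s['tcp_pos']),s['contact_force'])
for n in('scene','top'):
    c=cap(n); W=pts(c); C=(W[...,:2]-O)@E.T*1000
    g=(W[...,2]>.05)&(W[...,2]<.069)&(abs(C[...,0]+67)<14)&(C[...,1]>70)&(C[...,1]<215)
    if g.any(): print(n,'tab y',np.percentile(C[g][:,1],[3,50,97]),g.sum())
c=load('scene'); k=green(c); print(cv2.minAreaRect(np.array([cr(ray(c,*p,.0348)) for p in k[:,0]],np.float32)))
E
python3 lb.py
```

```text
tcp [-68.71600931 192.21496595] [0.45255246 1.22870702 1.90258027]
scene tab y [167.98056712 186.86380368 206.98778676] 80
top tab y [162.8675133  163.63773525 164.03640529] 5
((23.266868591308594, 0.2726917266845703), (48.58863830566406, 121.51006317138672), 89.90505981445312)
```

>>> apply_moves(
  targets=[
    {"dp": [-0.0009, -0.0039, 0], "yaw": 0},
    {"dp": [-0.0017, -0.0078, 0], "yaw": 0},
    {"dp": [-0.0026, -0.0117, 0], "yaw": 0},
    {"dp": [-0.0034, -0.0156, 0], "yaw": 0},
    {"dp": [-0.0043, -0.0195, 0], "yaw": 0},
    {"dp": [-0.0052, -0.0234, 0], "yaw": 0},
    {"dp": [-0.006, -0.0273, 0], "yaw": 0},
    {"dp": [-0.0069, -0.0313, 0], "yaw": 0},
    {"dp": [-0.0077, -0.0352, 0], "yaw": 0},
    {"dp": [-0.0086, -0.0391, 0], "yaw": 0},
    {"dp": [-0.0095, -0.043, 0], "yaw": 0},
    {"dp": [-0.0103, -0.0469, 0], "yaw": 0},
    {"dp": [-0.0112, -0.0508, 0], "yaw": 0},
    {"dp": [-0.012, -0.0547, 0], "yaw": 0},
    {"dp": [-0.0129, -0.0586, 0], "yaw": 0},
    {"dp": [-0.0138, -0.0625, 0], "yaw": 0},
    {"dp": [-0.0146, -0.0664, 0], "yaw": 0},
    {"dp": [-0.015, -0.0684, 0], "yaw": 0},
    {"dp": [-0.015, -0.0684, 0], "yaw": 0},
  ],
)

```text
time_s: 12.83
tcp_pos: [0.5862, -0.0052, 0.0566]
eef_rot: [180.0, 0.0, -12.4]
contact_force: [-0.1, -0.4, -0.2]
gripper_width: 0.0008
gripper_force: 0.0
```

```bash
python3 lb.py
```

```text
tcp [-69.04325812 121.72606425] [-0.10251491 -0.36457831 -0.16800647]
scene tab y [ 93.65617938 114.31988929 136.25916996] 82
((23.266868591308594, 0.2726917266845703), (48.58863830566406, 121.51006317138672), 89.90505981445312)
```

>>> apply_moves(
  targets=[
    {"dp": [-0.0002, -0.001, 0], "yaw": 0},
    {"dp": [-0.0004, -0.002, 0], "yaw": 0},
    {"dp": [-0.0006, -0.0029, 0], "yaw": 0},
    {"dp": [-0.0009, -0.0039, 0], "yaw": 0},
    {"dp": [-0.0011, -0.0049, 0], "yaw": 0},
    {"dp": [-0.0013, -0.0059, 0], "yaw": 0},
    {"dp": [-0.0015, -0.0068, 0], "yaw": 0},
    {"dp": [-0.0017, -0.0078, 0], "yaw": 0},
    {"dp": [-0.0017, -0.0078, 0], "yaw": 0},
    {"dp": [-0.0017, -0.0078, 0], "yaw": 0},
  ],
)

```text
time_s: 13.77
tcp_pos: [0.5848, -0.0124, 0.0566]
eef_rot: [-180.0, -0.0, -12.4]
contact_force: [1.1, 1.3, -0.4]
gripper_width: 0.0003
gripper_force: 0.8
```

```bash
python3 lb.py
```

```text
tcp [-68.86498191 114.39486116] [ 1.050291    1.25467107 -0.37025462]
scene tab y [ 87.90734839 107.60922321 129.52787234] 72
((23.26687240600586, 0.27269744873046875), (48.58864212036133, 121.51006317138672), 89.90505981445312)
```

Continue slowly until the end stop is felt.

>>> apply_moves(
  targets=[
    {"dp": [-0.0001, -0.0005, 0], "yaw": 0},
    {"dp": [-0.0002, -0.001, 0], "yaw": 0},
    {"dp": [-0.0003, -0.0015, 0], "yaw": 0},
    {"dp": [-0.0004, -0.002, 0], "yaw": 0},
    {"dp": [-0.0004, -0.002, 0], "yaw": 0},
  ],
)

```text
time_s: 14.28
tcp_pos: [0.5849, -0.0128, 0.0566]
eef_rot: [-179.9, -0.1, -12.4]
contact_force: [-0.9, 10.4, 0.5]
gripper_width: 0.0002
gripper_force: 5.2
```

A 10 N force with no further travel means the bolt is at its end stop. I'll back off, lift and verify.

>>> apply_moves(
  targets=[
    {"dp": [0.001, 0.005, 0], "yaw": 0},
    {"dp": [0.004, 0.018, 0], "yaw": 0},
    {"dp": [0.005, 0.023, 0.03], "yaw": 0},
    {"dp": [0.005, 0.023, 0.065], "yaw": 0},
    {"dp": [0.005, 0.06, 0.1], "yaw": 0},
    {"dp": [0.005, 0.1, 0.11], "yaw": 0},
    {"dp": [0.005, 0.14, 0.11], "yaw": 0},
    {"dp": [0.005, 0.18, 0.11], "yaw": 0},
    {"dp": [0.005, 0.21, 0.11], "yaw": 0},
    {"dp": [0.005, 0.22, 0.11], "yaw": 0},
    {"dp": [0.005, 0.22, 0.11], "yaw": 0},
  ],
)

```text
time_s: 15.2
tcp_pos: [0.589, 0.2089, 0.1662]
eef_rot: [180.0, 0.0, -12.2]
contact_force: [0.0, -0.8, -0.1]
gripper_width: 0.0006
gripper_force: 0.0
```

```bash
python3 lb.py; python3 - <<'E'
from w import *
c=load('top'); k=green(c); print('top green',cv2.minAreaRect(np.array([cr(ray(c,*p,.0348)) for p in k[:,0]],np.float32)))
save('t6.png',cv2.resize(c['image'][130:300,225:415],None,fx=3.5,fy=3.5,interpolation=2))
E
```

```text
tcp [-112.23895898  331.40099141] [ 0.0253184  -0.83657136 -0.10402764]
scene tab y [86.39527324 92.43017691 96.00307638] 60
top tab y [86.56760294 90.80901377 96.14469697] 68
((23.266868591308594, 0.2726917266845703), (48.58863830566406, 121.51006317138672), 89.90505981445312)
top green ((18.816802978515625, -0.13117027282714844), (48.327693939208984, 121.88800048828125), 89.69621276855469)
```

View pics/t6.png

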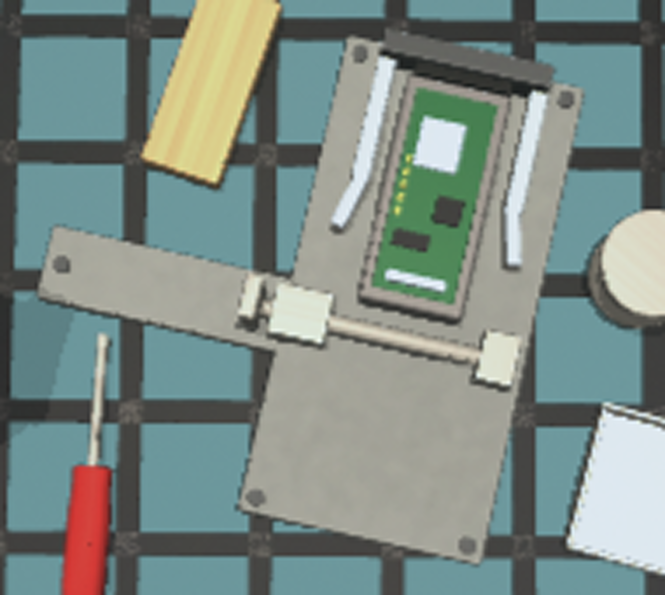

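The bolt is in the keeper, with its rod across at crop (400,340). The unit is in place with its far end on the pad. The tab has travelled only about 100 of 106 mm, with a small gap left at crop (267,305), so I'll push again more firmly.

>>> apply_moves(
  targets=[
    {"dp": [0, -0.04, 0], "yaw": 0},
    {"dp": [0, -0.08, 0], "yaw": 0},
    {"dp": [0, -0.12, 0], "yaw": 0},
    {"dp": [0, -0.16, 0], "yaw": 0},
    {"dp": [0, -0.185, 0], "yaw": 0},
    {"dp": [0, -0.195, 0], "yaw": 0},
    {"dp": [0, -0.195, -0.04], "yaw": 0},
    {"dp": [0, -0.195, -0.08], "yaw": 0},
    {"dp": [0, -0.195, -0.1], "yaw": 0},
    {"dp": [0, -0.195, -0.11], "yaw": 0},
    {"dp": [0, -0.195, -0.11], "yaw": 0},
    {"dp": [-0.0009, -0.199, -0.11], "yaw": 0},
    {"dp": [-0.0018, -0.203, -0.11], "yaw": 0},
    {"dp": [-0.0026, -0.207, -0.11], "yaw": 0},
    {"dp": [-0.0035, -0.211, -0.11], "yaw": 0},
    {"dp": [-0.0042, -0.214, -0.11], "yaw": 0},
    {"dp": [-0.0046, -0.216, -0.11], "yaw": 0},
    {"dp": [-0.0048, -0.218, -0.11], "yaw": 0},
    {"dp": [-0.005, -0.22, -0.11], "yaw": 0},
  ],
)

```text
time_s: 16.88
tcp_pos: [0.5848, -0.0131, 0.057]
eef_rot: [-179.9, -0.1, -12.4]
contact_force: [-3.7, 20.4, 5.6]
gripper_width: 0.0003
gripper_force: 9.6
```

>>> apply_moves(
  targets=[
    {"dp": [-0.0001, -0.0005, 0], "yaw": 0},
    {"dp": [-0.0002, -0.001, 0], "yaw": 0},
    {"dp": [-0.0002, -0.001, 0], "yaw": 0},
  ],
)

```text
time_s: 17.13
tcp_pos: [0.5847, -0.0129, 0.057]
eef_rot: [-179.8, -0.1, -12.4]
contact_force: [-3.3, 14.8, 3.5]
gripper_width: 0.0004
gripper_force: 7.0
```

Two pushes, up to 20 N, stopped at the same place, so this is a rigid end stop. In the first wrist view the bolt tip at (256,131) lies at cradle y of about 40 mm rather than the 45 mm expected when fully drawn. The bolt therefore started about 5 mm out, and 5 + 100 ≈ 105 mm means it is home. Back off and hand in.

>>> apply_moves(
  targets=[
    {"dp": [0.001, 0.004, 0], "yaw": 0},
    {"dp": [0.004, 0.018, 0], "yaw": 0},
    {"dp": [0.005, 0.023, 0.03], "yaw": 0},
    {"dp": [0.005, 0.023, 0.065], "yaw": 0},
    {"dp": [0.005, 0.023, 0.1], "yaw": 0},
    {"dp": [0.005, 0.06, 0.11], "yaw": 0},
    {"dp": [0.005, 0.1, 0.11], "yaw": 0},
    {"dp": [0.005, 0.14, 0.11], "yaw": 0},
    {"dp": [0.005, 0.18, 0.11], "yaw": 0},
    {"dp": [0.005, 0.21, 0.11], "yaw": 0},
    {"dp": [0.005, 0.21, 0.11], "yaw": 0},
    {"dp": [0.005, 0.21, 0.11], "yaw": 0},
  ],
)

```text
time_s: 18.13
tcp_pos: [0.5889, 0.1968, 0.1662]
eef_rot: [180.0, 0.0, -12.2]
contact_force: [-0.2, -0.3, 0.5]
gripper_width: 0.0007
gripper_force: 0.0
```

```bash
python3 lb.py; python3 - <<'E'
from w import *
c=load('top'); k=green(c); print('unit',cv2.minAreaRect(np.array([cr(ray(c,*p,.0348)) for p in k[:,0]],np.float32)))
print(r.close_job())
E
```

```text
tcp [-109.80196795  319.59386176] [-0.16903068 -0.30725001  0.51467761]
scene tab y [86.59011479 92.64374954 95.91934019] 64
top tab y [86.52357823 90.82539362 96.20363048] 68
((23.26687240600586, 0.27269554138183594), (48.58864212036133, 121.51006317138672), 89.90505981445312)
unit ((18.816802978515625, -0.13117027282714844), (48.327693939208984, 121.88800048828125), 89.69621276855469)
the job is handed in; nothing more can be done
None
```

The job is handed in at about 18 s (no verdict came back): the unit rests against the stop pad at cradle x ≈ +19 mm, centred and straight, and the bolt is against its end stop in the keeper at an estimated 105 mm of its 106 mm travel (100 mm measured, plus about 5 mm it seemed to be out at the start).

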